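# Feel for the release notch and pop the sterilizer lid

### The job

The handpiece sterilizer has finished and its lid has to be unlatched; the metal rim was clamped on any which way, so the release notch is somewhere along the front of it. With a light touch, run a closed fingertip along the top of the rim until you find the notch, then press down the key inside it until the lid pops up, and take your hand away so that the key springs back. Do not touch the lid or its knob, never lean hard on the machine, and leave everything standing around it where it is.

Things in the scene. Friction and masses are not known exactly. Their poses are not given: they have to be found in the camera images.
- sterilizer: fixed handpiece sterilizer: white round body, 280 mm diameter, 165 mm high; low console (to 100 mm) at its right (-y), water tank (to 157 mm) behind it (+x). Origin on the bench under the round body's axis; z up, -x is its front. On the body, coaxial, stands a bare-metal rim round a dark teal lid 122 mm across, its top 2.5 to 4 mm below the rim's top while latched
- rim_centre (a point): on the body's axis, at the height of the rim's flat top (195 mm above the bench); axes as the sterilizer's. Rim: flat ring, outer radius 92 mm, inner radius 63 mm, 30 mm tall, upright outer face, free air outside it. It is clamped and does not turn. Its top is plain but for ONE release notch, whose middle lies within 46 degrees either side of the front (-x), seen from the axis; where is not reported
- rim_front (a point): frontmost point of the rim's outer edge, at its top (92 mm from the axis towards the machine's -x); does not mark the notch. The notch: a gap in the outer edge, 32 degrees of arc between radial side walls (38 mm wide at its inner end, 50 mm at the outer edge), open upward and outward, reaching in to 67 mm from the axis. Inside lies the dull grey steel key: pad 34 mm wide, 69 to 91 mm from the axis
- key (a joint): release key in the notch, m: 0 at rest, 0.006 fully down. Its pad moves straight down when pressed and springs back when let go; pad top 7 mm below the rim's top at rest. It starts to move at about 2 N and takes about 7 N for its full travel; the catch lets the lid go about 4 mm down
- lid_rise (a joint): rise of the lid, m: 0 latched down, 0.010 popped up. Once the catch lets go its springs lift it within half a second, and it stays up when the key is released; it rises straight and does not turn
- lid: round dark teal lid inside the rim, 122 mm diameter, with a spool-shaped knob on its middle, 54 mm diameter, 26 mm tall; the knob's top is 24 mm above the rim's top while the lid is down, 34 mm when popped. Origin on the axis, 30 mm below the rim's top while latched. It is opened later by hand: not to be touched
- handpiece_a: loose steel dental handpiece, about 120 x 18 x 20 mm, lying in the tray at the left; origin on its underside, x along it
- handpiece_b: second loose steel dental handpiece like the first, also in the tray
- oil_can: loose upright spray can of care oil, 44 mm diameter, 150 mm tall; origin at its foot
- spray_bottle: loose white upright disinfectant bottle, 64 mm diameter, 170 mm tall; origin at its foot
- beaker: loose open steel beaker, 72 mm diameter, 85 mm tall; origin at its foot
- bur_block: loose blue block, 50 x 75 x 22 mm, with small burs standing in it up to 44 mm high; origin under its centre
- carton: loose cardboard carton, 120 x 200 x 85 mm; origin under its centre

How it is judged:
By the outcome, as a careful person would: the job done as asked, in the order asked, and still so for the second after the job is handed in, with the robot touching nothing.
It also fails if it takes over 64 s, if anything falls off the work surface, if the arm or the gripper's body presses on something with over 40 N, if the wrist force passes 120 N, or if a joint passes its speed limit or range.

### The arm

A 6-joint arm with a two-finger parallel gripper is mounted at the origin on the work surface. World frame = base frame: x ahead of the robot, y to its left, z up, the work surface at z = 0. Lengths are in m, angles in rad, forces in N, time in s.
With the tool pointing down it reaches from about 0.35 to 0.875 m from the base axis. Payload 15.5 kg.
Tool frame: the origin (TCP) lies on the mounting face of the last link; the fingertips stand 173 mm ahead of it and the grasp point (between the pads) lies 155 mm ahead of it; z points along the fingers, y is the direction in which the jaws open and shut (so a half turn about z gives the same grasp; the last joint's range is limited). The gripper opens to 85 mm and grips with 20 to 120 N. Pads are 22 mm wide; open, the fingers measure 114 mm over their backs; the gripper's body (76 mm by 85 mm) begins 54 mm behind the grasp point. The pads swing forward as they close: fully open they stand 13 mm farther back than shut.
Start: joints at [1.157, 0.494, 1.345, -0, 1.302, -0.096], TCP at [0.195, 0.594, 0.405] pointing down, gripper open.
Joint ranges: [-2.91, 2.91], [-0.82, 2.16], [0.22, 2.67], [-1.22, 4.37], [0.12, 2.79], [-3.08, 3.08]. Speed limits (rad/s): [1.89, 1.89, 2.57, 3.01, 3.01, 3.01].

### API

Orientations are given as a unit quaternion [w, x, y, z].
In Python, from station import robot gives the robot as it stands. The module is installed in compiled form; this text tells all that it offers.
- The arm moves only by the tool servo_tool, never from a script. Its argument "series" is a list of rows, each a list of 7 numbers: the turn, a rotation vector about the world's x, y, z in units of 5 degrees (1.0 is 5 degrees), then the shift along the world's x, y, z in units of 60 mm (1.0 is 60 mm), then the closure, from 0 (fully open) to 1 (shut). In form: [[wx, wy, wz, x, y, z, fingers], ...]. A call has 1 to 10 rows; each row is the pose to reach, as a shift and turn from the pose commanded when the call began; what a row does not reach only later rows make up. A row lasts 1/8 s, in which the tool goes at most 62.5 mm and 10.7 degrees, less where a joint would pass 70% of its speed; a pose out of reach is approached as far as the arm can. A call with a gripper value outside its range is refused whole. The fingers move at their own pace and stop on an object; the grip force is fixed at half the most. Time passes only in rows, so rows that repeat a pose let the fingers close. It gives the time, the measured TCP pose, the force and the opening at its end, in the units of the state.
- robot.observe(): the state, without advancing time (a new reading comes with each control period).
- robot.capture(name): name is "side" or "top" or "wrist"; returns the picture (400x640x3 uint8, blue, green, red); there is no depth.
- robot.calibration(name): a dict with "camera_matrix" (3x3 intrinsics, pixels), "R" (3x3) and "t" (3): a world point X has camera coordinates R X + t. Camera axes: x right, y down, z forward; pixel columns grow to the right and rows downward; lengths in m; the calibration is good to about 2 mm. A picture is of the moment at which its call begins: read the wrist's pose just before it. calibration takes no time and is no camera call; for the wrist camera it gives the pose at the moment of the call.
- robot.hand_in(): hands the job in, once; it reports no verdict.
The state is a dict: "clock": time; "qpos": joint angles; "qd": joint speeds; "effort": joint torques, N m; "tcp_pos": TCP position; "tool_rot": TCP orientation; "ft_force": force on the tool from outside, world axes, zero at the start; "wrist_torque": the same for the moment, N m; "opening": finger opening in m.
Only numpy, scipy, OpenCV 4.12 (cv2) and the standard library are available. Lean on these libraries where they do the work, as an engineer would, in place of code of your own. Each camera call takes 0.05 s, during which the arm holds its last target.

## Working session

There is one attempt and no reset: what is moved stays moved. The work goes in short steps, Python scripts to look and compute and a tool call to move; the robot and the scene stay as the last step left them, time stands still between calls to the robot, and variables do not carry over. Pictures are saved under pics/ and viewed, and the job is handed in when it is done.

Besides the shell and the picture viewer there is one more tool, called after ">>>" as name(argument=value, ...), one argument or row to a line, values as JSON. servo_tool: Moves the arm, as the interface text tells. Its arguments: {"type":"object","properties":{"series":{"type":"array"}},"required":["series"]}

```bash
mkdir -p pics
python3 - <<'E'
from station import robot
import cv2
for n in ["side","top","wrist"]:
    c=robot.calibration(n); im=robot.capture(n); cv2.imwrite(f"pics/{n}0.png",im)
    print(n,c)
s=robot.observe(); print(s)
E
```

```text
side {'camera_matrix': array([[471.42729202,   0.        , 324.30024573],
       [  0.        , 471.42729202, 199.11652492],
       [  0.        ,   0.        ,   1.        ]]), 'R': array([[-0.96796517, -0.25052055, -0.01681936],
       [-0.1828565 ,  0.74925911, -0.63653301],
       [ 0.17206666, -0.61306626, -0.77106604]]), 't': array([0.44526422, 0.17479474, 1.44238727])}
top {'camera_matrix': array([[434.71906051,   0.        , 327.99719711],
       [  0.        , 434.71906051, 196.50496781],
       [  0.        ,   0.        ,   1.        ]]), 'R': array([[-0.02366065, -0.99962221, -0.01398618],
       [-0.9947147 ,  0.02493808, -0.09960301],
       [ 0.09991416,  0.01155558, -0.99492896]]), 't': array([0.01820354, 0.48196487, 1.66284331])}
wrist {'camera_matrix': array([[349.63205392,   0.        , 324.95495984],
       [  0.        , 349.63205392, 194.73897256],
       [  0.        ,   0.        ,   1.        ]]), 'R': array([[ 3.13386755e-01,  9.49625535e-01, -2.91991278e-04],
       [ 9.07384300e-01, -2.99355974e-01,  2.95024969e-01],
       [ 2.80075835e-01, -9.27218660e-02, -9.55489499e-01]]), 't': array([-0.62414261, -0.03855093,  0.37897372])}
{'clock': 0.15, 'qpos': array([ 1.15750222e+00,  4.94039804e-01,  1.34596763e+00,  1.01995014e-05,
        1.30247039e+00, -9.55147057e-02]), 'qd': array([ 2.15903057e-03, -9.91862250e-04, -1.09106813e-03,  3.72338307e-04,
        7.50397079e-05,  1.28533829e-04]), 'effort': array([ 9.51491820e-04, -8.82544398e+01, -3.84065723e+01, -3.65854896e-05,
        7.28509753e-03, -3.02311673e-05]), 'tcp_pos': array([0.19524855, 0.59361052, 0.40424473]), 'tool_rot': array([-1.16143683e-04,  1.58223312e-01,  9.87403255e-01, -4.27103588e-04]), 'ft_force': array([0.44487857, 0.23788692, 0.78518688]), 'wrist_torque': array([0.03304728, 0.0223796 , 0.01526709]), 'opening': 0.08576564023111685}
```

View pics/side0.png

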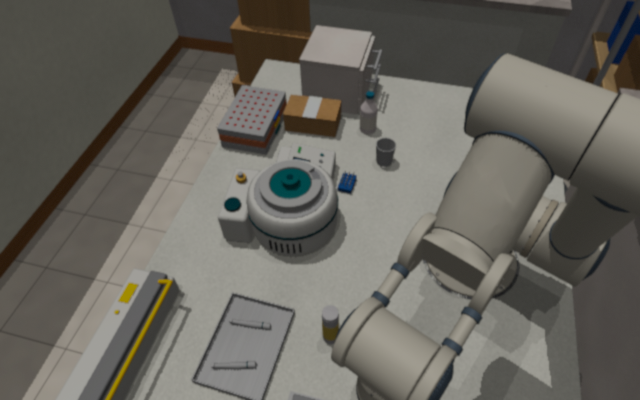

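View pics/top0.png

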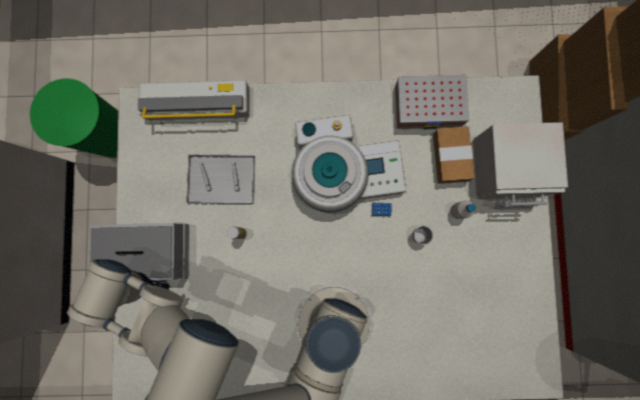

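View pics/wrist0.png

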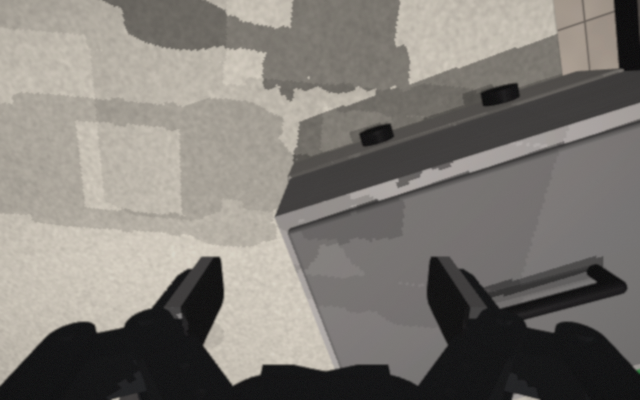

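The top view shows the sterilizer at about (330,172), with a grey patch on the rim near (345,187) that could be the notch. I'll zoom in on it.

Run:
```python
import cv2
t=cv2.imread("pics/top0.png")[120:225,280:415]; s=cv2.imread("pics/side0.png")[140:265,210:350]
cv2.imwrite("pics/top0z.png",cv2.resize(t,None,fx=5.5,fy=5.5,interpolation=cv2.INTER_CUBIC))
cv2.imwrite("pics/side0z.png",cv2.resize(s,None,fx=4.5,fy=4.5,interpolation=cv2.INTER_CUBIC))
```

```text
(no output)
```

View pics/top0z.png

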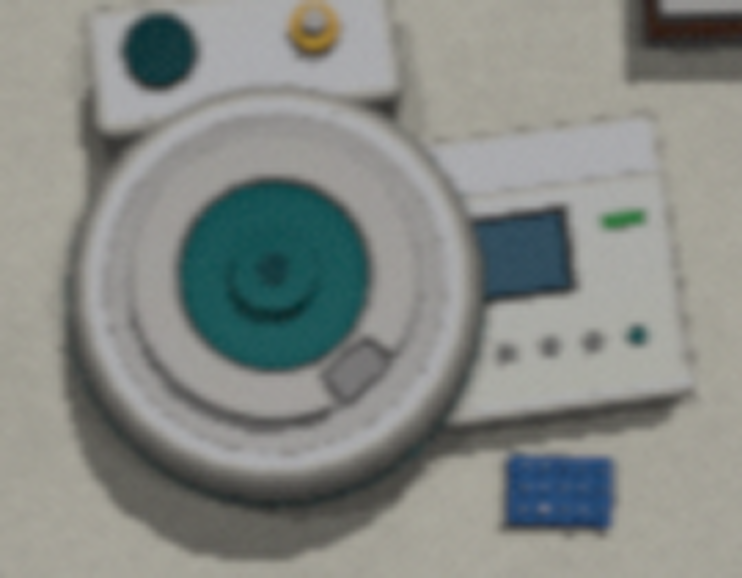

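View pics/side0z.png

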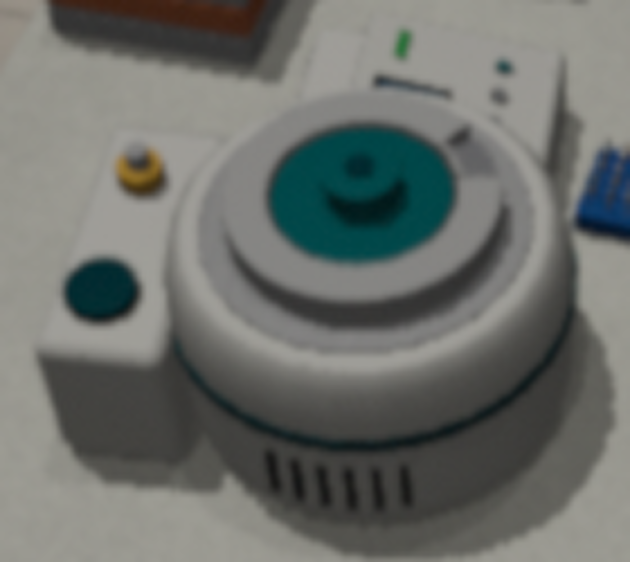

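```bash
cat > h.py <<'E'
import numpy as np, cv2
from station import robot
def ray(cal,uv,z):
    K,R,t=cal["camera_matrix"],np.array(cal["R"]),np.array(cal["t"])
    d=R.T@np.linalg.inv(K)@np.array([uv[0],uv[1],1.]); c=-R.T@t
    return c+d*(z-c[2])/d[2]
def proj(cal,X):
    p=cal["R"]@np.array(X)+cal["t"]; p=cal["camera_matrix"]@p; return p[:2]/p[2]
E
python3 - <<'E'
from h import *
from scipy.optimize import least_squares
res=[]
for n,roi in [("top",(295,150,360,195)),("side",(255,160,325,210))]:
    cal=robot.calibration(n); im=cv2.imread(f"pics/{n}0.png").astype(int)
    b,g,r=im[...,0],im[...,1],im[...,2]
    m=((g-r>25)).astype(np.uint8); mm=np.zeros_like(m); x0,y0,x1,y1=roi; mm[y0:y1,x0:x1]=m[y0:y1,x0:x1]
    cs,_=cv2.findContours(mm,cv2.RETR_EXTERNAL,cv2.CHAIN_APPROX_NONE); c=max(cs,key=cv2.contourArea)[:,0,:]
    P=np.array([ray(cal,p,0.192)[:2] for p in c])
    f=least_squares(lambda q:np.hypot(*(P-q[:2]).T)-q[2],[*P.mean(0),.06],loss="soft_l1",f_scale=.001)
    print(n,len(c),f.x,np.abs(f.fun).max())
    res.append(f.x[:2])
cal=robot.calibration("top")
C=np.mean(res,0); C0=res[0]
for uv in [(340,388),(365,365)]: pass
# pad corners in zoom
for z in [(357,373),(322,378),(365,338),(392,360),(347,405)]:
    uv=(z[0]/5.5+280-.4,z[1]/5.5+120-.4); X=ray(cal,uv,.188); d=X[:2]-C0
    print(z,X,np.hypot(*d),np.degrees(np.arctan2(d[1],d[0])))
# console/tank yaw : tank top front/back edge, console
for a,b,h in [((95,15),(110,130),.157),((438,145),(655,120),.1),((655,120),(690,385),.1),((455,425),(690,390),.1)]:
    A=ray(cal,(a[0]/5.5+280,a[1]/5.5+120),h);B=ray(cal,(b[0]/5.5+280,b[1]/5.5+120),h); d=B-A; print("edge",np.degrees(np.arctan2(d[1],d[0])))
# other objs
for nm,uv,z in [("bur",(381,210),.02),("oil",(236,233),.15),("beaker",(422,234),.085)]: print(nm,ray(cal,uv,z))
E
```

```text
top 93 [ 0.56036227 -0.00252979  0.05810933] 0.0019468148033599808
side 100 [0.56108107 0.00145268 0.05772977] 0.003158469347628
(357, 373) [ 0.49638545 -0.0541062   0.188     ] 0.08217761132543144 -141.12516141742614
(322, 378) [ 0.49374116 -0.03171474  0.188     ] 0.07273330735199067 -156.34304446835316
(365, 338) [ 0.51875839 -0.05982916  0.188     ] 0.07081031665114688 -125.98262061037616
(392, 360) [ 0.5041685  -0.07664639  0.188     ] 0.09301081191242334 -127.16869573648086
(347, 405) [ 0.47602879 -0.04717866  0.188     ] 0.09542357242194932 -152.1018096295068
edge -173.6842956659009
edge -84.84675537464562
edge -174.89869075532948
edge -82.92300285875366
bur [ 0.42504634 -0.19742222  0.02      ]
oil [0.34694485 0.33649825 0.15      ]
beaker [ 0.32817507 -0.33840565  0.085     ]
```

The notch patch is at about -140° from the axis, and the machine is yawed about +6° (front near -174°). The axis is near (0.560, 0.000). I'll move over the rim front with the fingers shut, then feel my way to the notch.

>>> servo_tool(
  series=[
    [0,0,-0.5,0.2,-0.5,0.3,1],
    [0,0,-1,0.5,-1.3,0.4,1],
    [0,0,-1.6,0.9,-2.1,0.5,1],
    [0,0,-2.2,1.3,-2.9,0.5,1],
    [0,0,-2.8,1.7,-3.7,0.5,1],
    [0,0,-3.4,2.1,-4.5,0.5,1],
    [0,0,-4,2.5,-5.3,0.5,1],
    [0,0,-4.6,2.9,-6.1,0.5,1],
    [0,0,-5.2,3.2,-6.9,0.5,1],
    [0,0,-5.8,3.5,-7.7,0.5,1],
  ],
)

```text
clock: 1.4
tcp_pos: [0.4056, 0.1301, 0.4347]
tool_rot: [0.0, 0.401, 0.916, 0.0]
ft_force: [0.5, 0.9, 0.4]
opening: 0.0002
```

>>> servo_tool(
  series=[
    [0,0,-0.3,0.4,-0.8,0,1],
    [0,0,-0.56,0.8,-1.6,0,1],
    [0,0,-0.56,1.15,-2.3,0,1],
    [0,0,-0.56,1.15,-2.3,0,1],
    [0,0,-0.56,1.15,-2.3,0,1],
  ],
)

```text
clock: 2.02
tcp_pos: [0.474, -0.0061, 0.4344]
tool_rot: [-0.0, 0.423, 0.906, -0.0]
ft_force: [-0.2, 0.0, -0.1]
opening: -0.0002
```

Run:
```python
from h import *
s=robot.observe(); c=robot.calibration("wrist"); im=robot.capture("wrist"); cv2.imwrite("pics/w1.png",im)
np.savez("w1.npz",**c)
cv2.imwrite("pics/s1.png",robot.capture("side"))
print(s["tcp_pos"],s["tool_rot"],s["ft_force"],s["clock"],-c["R"].T@c["t"])
for r,a in [(0,0),(92,-174),(92,-140),(63,-140),(92,-156),(92,-124),(67,-140)]:
    a=np.radians(a); print(r,proj(c,[.5605+r/1e3*np.cos(a),-.001+r/1e3*np.sin(a),.195]))
```

```text
[ 0.47398713 -0.00612071  0.43444159] [-4.37918876e-04  4.22941096e-01  9.06157071e-01 -9.12661052e-06] [-0.23081318  0.04878033 -0.09205967] 2.025 [0.42627705 0.05074496 0.4036274 ]
0 [427.91505229 281.87459779]
92 [314.31860436 210.35694265]
92 [291.86380341 282.12335819]
63 [334.75149381 282.04494098]
92 [296.16494678 247.94405785]
92 [298.044872   314.19508056]
67 [328.83605818 282.05575695]
```

View pics/w1.png

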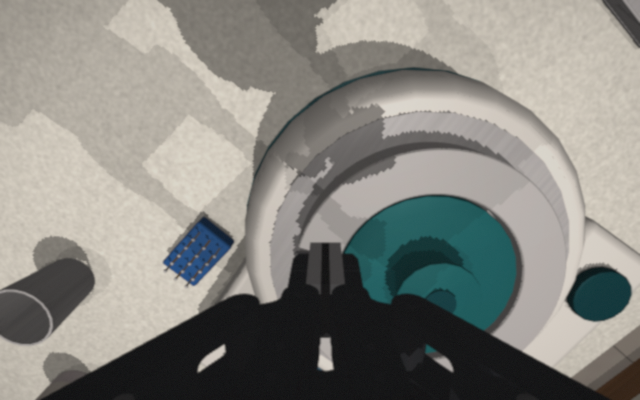

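View pics/s1.png

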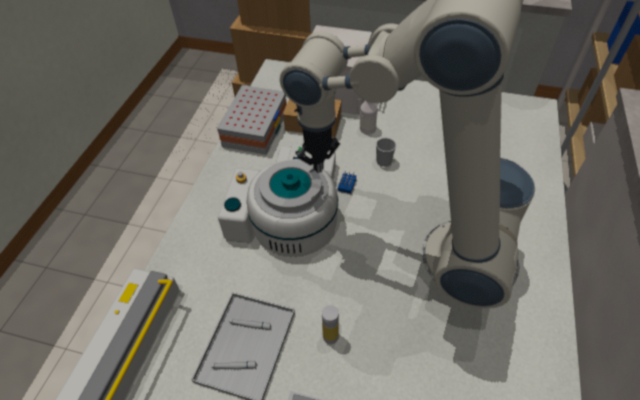

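The wrist view shows the shut fingertips at (325,250) over the front of the rim, with nothing in the way. The notch is hidden behind the gripper. I'll refine the axis from the lid's visible edge.

Run:
```python
from h import *
from scipy.optimize import least_squares
c=dict(np.load("w1.npz")); im=cv2.imread("pics/w1.png").astype(int)
m=(im[...,1]-im[...,2]>22).astype(np.uint8); m[:, :340]=0; m[330:]=0; m[:,535:]=0
cs,_=cv2.findContours(cv2.morphologyEx(m,cv2.MORPH_CLOSE,np.ones((9,9))),0,1); p=max(cs,key=cv2.contourArea)[:,0,:]
P=np.array([ray(c,q,.192)[:2] for q in p])
k=(p[:,1]<325)&((p[:,1]<240)|(p[:,0]>480)); k&=(p[:,0]>362); P=P[k]
f=least_squares(lambda q:np.hypot(*(P-q[:2]).T)-q[2],[.56,0,.06],loss="soft_l1",f_scale=.0007)
print(k.sum(),f.x,np.sort(np.abs(f.fun))[-5:])
```

```text
239 [ 0.5606213  -0.00134048  0.0602404 ] [0.00054783 0.00056831 0.00057773 0.00059623 0.00063487]
```

>>> servo_tool(
  series=[
    [0,0,0,0,0,-0.3,1],
    [0,0,0,0,0,-0.6,1],
    [0,0,0,0,0,-0.8,1],
    [0,0,0,0,0,-0.95,1],
    [0,0,0,0,0,-0.95,1],
    [0,0,0,0,0,-0.95,1],
  ],
)

```text
clock: 2.88
tcp_pos: [0.4744, -0.0063, 0.3781]
tool_rot: [0.0, 0.423, 0.906, 0.0]
ft_force: [-0.4, -0.3, 0.6]
opening: 0.0001
```

>>> servo_tool(
  series=[
    [0,0,0,0,0,-0.03,1],
    [0,0,0,0,0,-0.06,1],
    [0,0,0,0,0,-0.08,1],
    [0,0,0,0,0,-0.08,1],
  ],
)

```text
clock: 3.38
tcp_pos: [0.4743, -0.0063, 0.3728]
tool_rot: [-0.0, 0.423, 0.906, -0.0]
ft_force: [-0.2, 0.2, 0.2]
opening: -0.0002
```

>>> servo_tool(
  series=[
    [0,0,0,0,0,-0.02,1],
    [0,0,0,0,0,-0.04,1],
    [0,0,0,0,0,-0.05,1],
    [0,0,0,0,0,-0.05,1],
  ],
)

```text
clock: 3.88
tcp_pos: [0.4743, -0.0063, 0.3698]
tool_rot: [-0.0, 0.423, 0.906, -0.0]
ft_force: [-0.6, -0.4, 0.3]
opening: -0.0002
```

>>> servo_tool(
  series=[
    [0,0,0,0,0,-0.01,1],
    [0,0,0,0,0,-0.015,1],
    [0,0,0,0,0,-0.015,1],
  ],
)

```text
clock: 4.25
tcp_pos: [0.4743, -0.0063, 0.369]
tool_rot: [-0.0, 0.423, 0.906, -0.0]
ft_force: [-0.8, -0.4, -0.5]
opening: -0.0002
```

Tip is about 1 mm above the rim. I'll go down in 0.3–0.6 mm steps.

>>> servo_tool(
  series=[
    [0,0,0,0,0,-0.01,1],
    [0,0,0,0,0,-0.01,1],
  ],
)

```text
clock: 4.5
tcp_pos: [0.4743, -0.0063, 0.3685]
tool_rot: [0.0, 0.423, 0.906, 0.0]
ft_force: [-0.6, 0.4, 2.3]
opening: -0.0002
```

>>> servo_tool(
  series=[
    [0,0,0,0,0,-0.005,1],
    [0,0,0,0,0,-0.005,1],
  ],
)

```text
clock: 4.75
tcp_pos: [0.4743, -0.0063, 0.3684]
tool_rot: [0.0, 0.423, 0.906, 0.0]
ft_force: [-2.3, -0.1, 8.7]
opening: -0.0
```

>>> servo_tool(
  series=[
    [0,0,0,0,0,-0.005,1],
    [0,0,0,0,0,-0.005,1],
  ],
)

```text
clock: 5.0
tcp_pos: [0.4743, -0.0063, 0.3684]
tool_rot: [0.0, 0.423, 0.906, 0.0]
ft_force: [-3.6, 0.7, 14.1]
opening: -0.0003
```

Contact is at TCP z ≈ 0.3685 and it's stiff, about 20 N/mm. I'll ease back to a ~2 N touch and slide along the rim.

>>> servo_tool(
  series=[
    [0,0,0,0,0,0.01,1],
    [0,0,0,0,0,0.01,1],
  ],
)

```text
clock: 5.25
tcp_pos: [0.4743, -0.0063, 0.3684]
tool_rot: [0.0, 0.423, 0.906, 0.0]
ft_force: [-1.6, 0.4, 4.8]
opening: 0.0003
```

>>> servo_tool(
  series=[
    [0,0,0,0.015,-0.08,0,1],
    [0,0,0,0.035,-0.16,0,1],
    [0,0,0,0.035,-0.16,0,1],
  ],
)

```text
clock: 5.62
tcp_pos: [0.4766, -0.0165, 0.3684]
tool_rot: [0.0, 0.423, 0.906, -0.0]
ft_force: [0.1, -0.8, 4.2]
opening: 0.0002
```

>>> servo_tool(
  series=[
    [0,0,0,0.02,-0.085,0.003,1],
    [0,0,0,0.04,-0.17,0.003,1],
    [0,0,0,0.04,-0.17,0.003,1],
  ],
)

```text
clock: 6.0
tcp_pos: [0.4789, -0.0266, 0.3684]
tool_rot: [0.0, 0.423, 0.906, -0.0]
ft_force: [0.5, 1.1, 1.0]
opening: 0.0003
```

>>> servo_tool(
  series=[
    [0,0,0,0.015,-0.04,0,1],
    [0,0,0,0.03,-0.08,0,1],
    [0,0,0,0.03,-0.08,0,1],
  ],
)

```text
clock: 6.38
tcp_pos: [0.4807, -0.031, 0.3685]
tool_rot: [-0.0, 0.423, 0.906, -0.0]
ft_force: [0.5, 0.2, -0.0]
opening: -0.0001
```

>>> servo_tool(
  series=[
    [0,0,0,0.015,-0.04,0,1],
    [0,0,0,0.03,-0.08,0,1],
    [0,0,0,0.03,-0.08,0,1],
  ],
)

```text
clock: 6.75
tcp_pos: [0.4825, -0.0359, 0.3686]
tool_rot: [0.0, 0.423, 0.906, -0.0]
ft_force: [-0.9, -0.2, -0.2]
opening: 0.0005
```

The force has dropped, but z also drifted up slightly. I'll probe down to tell rim from notch.

>>> servo_tool(
  series=[
    [0,0,0,0,0,-0.005,1],
    [0,0,0,0,0,-0.005,1],
  ],
)

```text
clock: 7.0
tcp_pos: [0.4824, -0.0357, 0.3684]
tool_rot: [0.0, 0.423, 0.906, -0.0]
ft_force: [-0.7, -0.4, 4.0]
opening: -0.0
```

Rim is still there (4 N). I'll keep sliding at this height.

>>> servo_tool(
  series=[
    [0,0,0,0.015,-0.03,0,1],
    [0,0,0,0.03,-0.06,0,1],
    [0,0,0,0.03,-0.06,0,1],
  ],
)

```text
clock: 7.38
tcp_pos: [0.4841, -0.0392, 0.3683]
tool_rot: [-0.0, 0.423, 0.906, 0.0]
ft_force: [-1.5, 2.1, 5.6]
opening: -0.0004
```

>>> servo_tool(
  series=[
    [0,0,0,0.015,-0.03,0,1],
    [0,0,0,0.03,-0.06,0,1],
    [0,0,0,0.03,-0.06,0,1],
  ],
)

```text
clock: 7.75
tcp_pos: [0.4861, -0.0431, 0.3682]
tool_rot: [0.0, 0.423, 0.906, -0.0]
ft_force: [0.4, -0.2, -0.2]
opening: -0.0002
```

>>> servo_tool(
  series=[
    [0,0,0,0.015,-0.03,0,1],
    [0,0,0,0.03,-0.06,0,1],
    [0,0,0,0.03,-0.06,0,1],
  ],
)

```text
clock: 8.12
tcp_pos: [0.4879, -0.0467, 0.3682]
tool_rot: [0.0, 0.423, 0.906, -0.0]
ft_force: [0.6, 0.1, -0.3]
opening: -0.0002
```

The force fell to zero with z slightly lower, so the trailing edge has cleared the notch wall at a finger-centre angle of about -152°. Next is the notch middle (-140.6°).

>>> servo_tool(
  series=[
    [0,0,0,0.065,-0.065,0,1],
    [0,0,0,0.13,-0.13,0,1],
    [0,0,0,0.13,-0.13,0,1],
  ],
)

```text
clock: 8.5
tcp_pos: [0.496, -0.0547, 0.3682]
tool_rot: [0.0, 0.423, 0.906, 0.0]
ft_force: [0.1, -1.0, 0.0]
opening: -0.0001
```

Run:
```python
from h import *
cv2.imwrite("pics/t2.png",cv2.resize(robot.capture("top")[120:225,280:415],None,fx=5.5,fy=5.5,interpolation=cv2.INTER_CUBIC))
cv2.imwrite("pics/s2.png",cv2.resize(robot.capture("side")[130:255,220:360],None,fx=4.5,fy=4.5,interpolation=cv2.INTER_CUBIC))
```

```text
(no output)
```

View pics/s2.png

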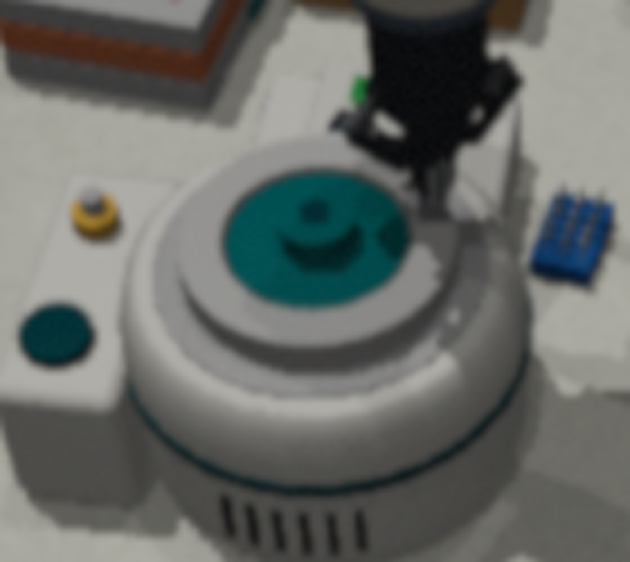

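The side view shows the fingertip at zoomed (432,205), in the notch region and clear of the lid. I'll lower into the notch while watching the force.

>>> servo_tool(
  series=[
    [0,0,0,0,0,-0.015,1],
    [0,0,0,0,0,-0.03,1],
    [0,0,0,0,0,-0.03,1],
  ],
)

```text
clock: 8.98
tcp_pos: [0.4955, -0.0542, 0.3664]
tool_rot: [-0.0, 0.423, 0.906, -0.0]
ft_force: [0.0, 0.4, 0.8]
opening: 0.0
```

>>> servo_tool(
  series=[
    [0,0,0,0,0,-0.02,1],
    [0,0,0,0,0,-0.04,1],
    [0,0,0,0,0,-0.04,1],
  ],
)

```text
clock: 9.35
tcp_pos: [0.4956, -0.0543, 0.364]
tool_rot: [-0.0, 0.423, 0.906, -0.0]
ft_force: [-0.6, 0.1, 0.4]
opening: -0.0003
```

>>> servo_tool(
  series=[
    [0,0,0,0,0,-0.02,1],
    [0,0,0,0,0,-0.04,1],
    [0,0,0,0,0,-0.04,1],
  ],
)

```text
clock: 9.72
tcp_pos: [0.4956, -0.0543, 0.3616]
tool_rot: [-0.0, 0.423, 0.906, -0.0]
ft_force: [-0.4, -0.8, -0.2]
opening: 0.0005
```

The tip is inside the notch and just above the pad. Now I'll press the key in ~1.2 mm steps.

>>> servo_tool(
  series=[
    [0,0,0,0,0,-0.015,1],
    [0,0,0,0,0,-0.03,1],
    [0,0,0,0,0,-0.03,1],
  ],
)

```text
clock: 10.1
tcp_pos: [0.4956, -0.0543, 0.3601]
tool_rot: [0.0, 0.423, 0.906, 0.0]
ft_force: [-1.9, -0.1, 6.1]
opening: -0.0
```

>>> servo_tool(
  series=[
    [0,0,0,0,0,-0.01,1],
    [0,0,0,0,0,-0.02,1],
    [0,0,0,0,0,-0.02,1],
  ],
)

```text
clock: 10.48
tcp_pos: [0.4956, -0.0543, 0.3589]
tool_rot: [0.0, 0.423, 0.906, 0.0]
ft_force: [-2.0, 0.5, 6.5]
opening: 0.0004
```

>>> servo_tool(
  series=[
    [0,0,0,0,0,-0.01,1],
    [0,0,0,0,0,-0.02,1],
    [0,0,0,0,0,-0.02,1],
  ],
)

```text
clock: 10.85
tcp_pos: [0.4956, -0.0543, 0.3578]
tool_rot: [0.0, 0.423, 0.906, 0.0]
ft_force: [-2.3, -0.2, 7.8]
opening: -0.0001
```

>>> servo_tool(
  series=[
    [0,0,0,0,0,-0.01,1],
    [0,0,0,0,0,-0.015,1],
    [0,0,0,0,0,-0.015,1],
    [0,0,0,0,0,-0.015,1],
  ],
)

```text
clock: 11.35
tcp_pos: [0.4956, -0.0543, 0.3568]
tool_rot: [0.0, 0.423, 0.906, 0.0]
ft_force: [-0.9, -0.5, 5.3]
opening: -0.0001
```

Run:
```python
from h import *
cv2.imwrite("pics/s3.png",cv2.resize(robot.capture("side")[130:255,220:360],None,fx=4.5,fy=4.5,interpolation=cv2.INTER_CUBIC))
```

```text
(no output)
```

View pics/s3.png

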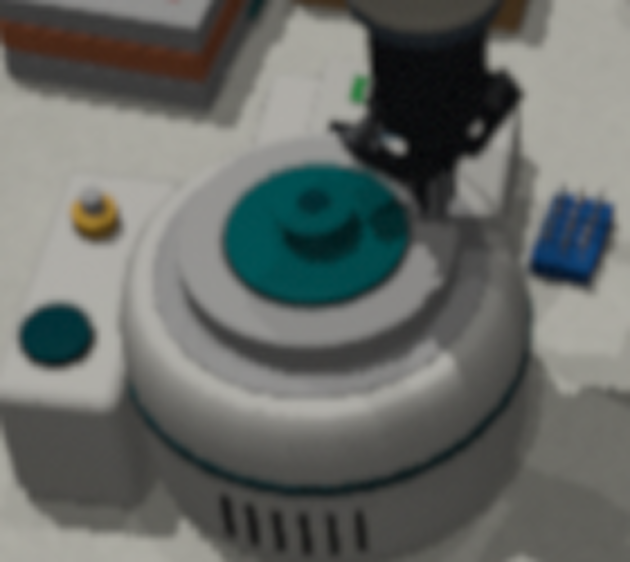

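The lid has popped: its disc now stands above the rim and the force dropped from 7.8 to 5.3 N. I'll retract straight up, then move outward.

>>> servo_tool(
  series=[
    [0,0,0,0,0,0.1,1],
    [0,0,0,0,0,0.25,1],
    [0,0,0,0,0,0.6,1],
    [0,0,0,0,0,1.2,1],
    [0,0,0,-0.3,-0.1,1.8,1],
    [0,0,0,-0.9,0.4,2.2,1],
    [0,0,0,-1.4,1.1,2.2,1],
    [0,0,0,-1.6,1.9,2.2,1],
    [0,0,0,-1.6,2.7,2.2,1],
    [0,0,0,-1.6,3.2,2.2,1],
  ],
)

```text
clock: 12.65
tcp_pos: [0.399, 0.1395, 0.4893]
tool_rot: [0.0, 0.422, 0.907, 0.0]
ft_force: [0.3, 0.4, 0.4]
opening: -0.0001
```

>>> servo_tool(
  series=[
    [0,0,0,0,0.5,0,1],
    [0,0,0,0,1,0,1],
    [0,0,0,0,1,0,1],
    [0,0,0,0,1,0,1],
  ],
)

```text
clock: 13.15
tcp_pos: [0.3994, 0.1974, 0.4888]
tool_rot: [0.0, 0.422, 0.906, -0.0]
ft_force: [-1.0, 0.5, -0.6]
opening: 0.0003
```

Run:
```python
from h import *
s=robot.observe(); print(s["clock"],s["tcp_pos"],s["ft_force"],abs(s["qd"]).max())
a=robot.capture("side");b=robot.capture("top")
cv2.imwrite("pics/s4.png",cv2.resize(a[130:255,210:350],None,fx=4.5,fy=4.5,interpolation=cv2.INTER_CUBIC))
cv2.imwrite("pics/t4.png",b)
cv2.imwrite("pics/t4z.png",cv2.resize(b[120:225,280:415],None,fx=5.5,fy=5.5,interpolation=cv2.INTER_CUBIC))
```

```text
13.15 [0.39943578 0.19743459 0.48879835] [-0.98947813  0.5463102  -0.59983572] 0.014357917385828962
```

View pics/s4.png

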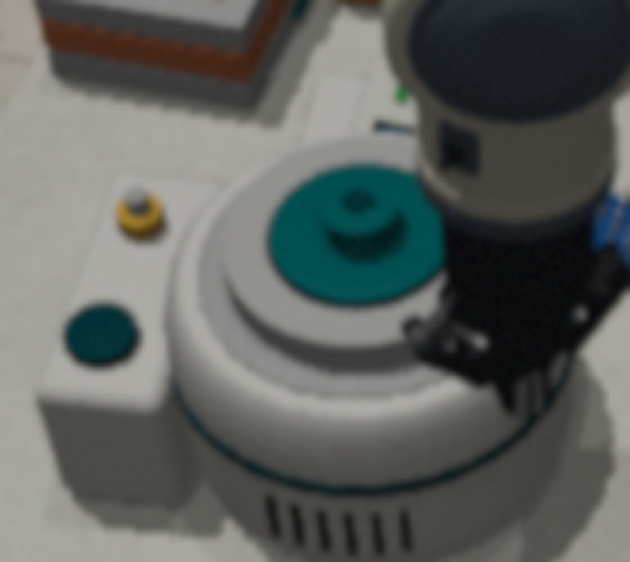

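View pics/t4.png

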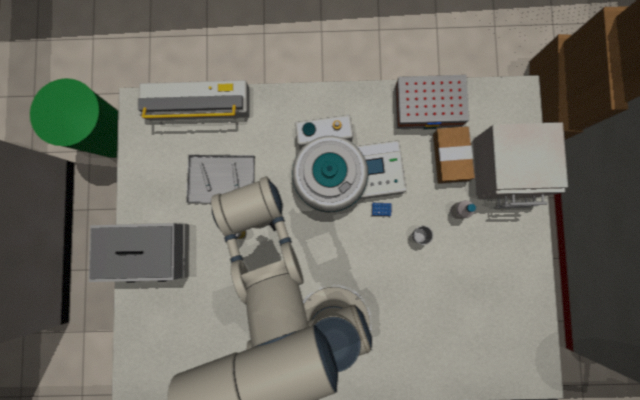

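View pics/t4z.png

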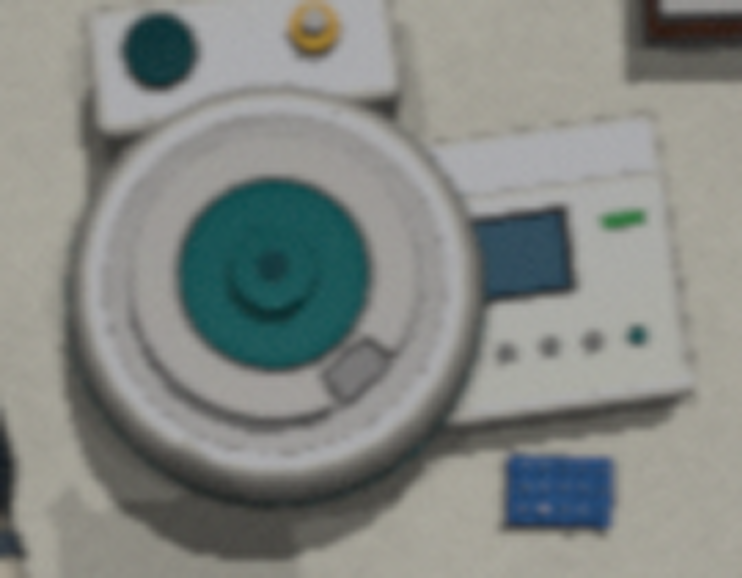

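The side view shows the lid still popped with the hand away. In the top view the key pad looks as it did at the start, and the objects I can see haven't moved. The gripper is clear with no load, so I'm handing in.

```bash
python3 -c "
from station import robot
print(robot.hand_in())"
```

```text
the job is handed in; nothing more can be done
None
```

The lid is unlatched: it popped up and stayed up after I took the hand away. The job was handed in at about 13 s.

- **Finding the notch:** I closed the fingers, touched the top of the rim near the front and slid along it, mostly at 0–6 N. The force dropped to zero at the notch, about 33° to the right of the front. That matched the grey patch I had already seen in the top camera view.
- **Contact force:** the first touchdown briefly reached 14 N because the contact was stiffer than I expected. I eased off before sliding. All other readings stayed below 9 N.
- **Pressing the key:** I pressed it about 4.7 mm down, with a peak of about 8 N. The force then fell to 5.3 N, and the side camera showed the lid standing above the rim.
- **Last checks:** with the hand away, the side view shows the lid still up. The top view shows the key looking as it did at the start and the visible objects in place. The wrist force was near zero.
- **Not confirmed:** I judged the key's return only by eye from that view. The oil can was hidden behind the arm in the last picture, though the fingertips passed about 0.1 m above it. I felt only one side wall of the notch and took its middle from the camera.

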